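# Slide-load the refill kit: flat roll first, tall jar last

## Robot

A 6-joint arm with a two-finger parallel gripper is mounted at the origin on a cart in front of the work surface, level with it; the furniture and walls round the work are solid. World frame = base frame: x ahead of the robot, y to its left, z up, the work surface at z = 0. Lengths are in m, angles in rad, forces in N, time in s.
With the tool pointing down it reaches from about 0.275 to 0.825 m from the base axis. Payload 4.9 kg.
Tool frame: the origin (TCP) lies at the very end of the fingers, on their centre line; the grasp point (between the pads) lies 19 mm behind it; z points along the fingers, y is the line along which they close (so a half turn about z gives the same grasp; the last joint's range is limited). The gripper opens to 85 mm and grips with 20 to 120 N. Pads are 22 mm wide; open, the fingers measure 114 mm over their backs; the gripper's body (76 mm by 85 mm) begins 54 mm behind the grasp point. The pads swing forward as they close: fully open they stand 13 mm farther back than shut.
Start: joints at [1.203, 0.326, -0.193, 1.052, 0, 1.437], TCP at [0.127, 0.535, 0.231] pointing down, gripper open.
Joint ranges: [-2.65, 2.65], [-0.97, 1.79], [-1.3, 1.35], [-1.93, 2.1], [-1.47, 1.37], [-3.14, 3.14]. Speed limits (rad/s): [2.57, 2.57, 3.14, 3.14, 3.14, 3.14].

## Interface

Orientations are given as a unit quaternion [w, x, y, z].
In Python, from cell import bot, optics, telemetry gives the robot as it stands (bot), with the cameras (optics) and the readings (telemetry). Calls block until the motion is done:
- bot.move_pose(position, orientation): joint-space move of the TCP to a pose.
- bot.move_linear(position, speed=0.15, rotation=None, until_force=None): straight line of the TCP; rotation=None keeps the orientation; speed is the mean speed in m/s. With until_force (N) it stops when the force on the tool has changed by that much, and returns True; else False.
- bot.goto_joints(angles): joint-space move.
- bot.set_gripper(opening, grasp_force=None): opening from 0.0 (shut) to 1.0 (fully open); grasp_force is the grip in N (None keeps the last); returns when the fingers have stopped.
- bot.wait(seconds).
- bot.solve_ik(position, orientation): joint angles nearest the present ones, or None.
- optics.camera(name): name is "scene" or "side" or "wrist"; returns the picture (384x512x3 uint8, red, green, blue); there is no depth.
- optics.calibration(name): a dict with "mtx" (3x3 intrinsics, pixels), "extrinsics" (4x4, takes a point from world to camera coordinates); the wrist camera has in their place "hand_eye" (4x4, takes a point from camera to tool coordinates, whose origin is the TCP and whose axes are the flange's). Camera axes: x right, y down, z forward; pixel columns grow to the right and rows downward; lengths in m; the calibration is good to about 2 mm. The wrist camera is an equidistant fisheye: a pixel r from the principal point sees the ray r / f radians off the axis. A picture is of the moment at which its call begins: read the wrist's pose just before it. calibration takes no time and is no camera call.
A pose or a line that the arm cannot do raises bot.PlanningError and nothing moves.
- bot.close_job(): hands the job in; it is judged then, once.
Readings, each from a call of its own:
- telemetry.read_clock(): time.
- telemetry.read_joint_positions(): joint angles.
- telemetry.read_joint_vel(): joint speeds.
- telemetry.read_joint_efforts(): joint torques, N m.
- telemetry.read_position(): TCP position.
- telemetry.read_tool_rot(): TCP orientation.
- telemetry.read_ft_force(): force on the tool from outside, world axes, zero at the start.
- telemetry.read_moment(): the same for the moment, N m.
- telemetry.read_gripper_width(): opening from 0.0 (shut) to 1.0 (fully open).
- telemetry.read_finger_force(): force on a finger pad.
Only numpy, scipy, OpenCV 4.12 (cv2) and the standard library are available. Lean on these libraries where they do the work, as an engineer would, in place of code of your own. Each camera call takes 0.05 s, during which the arm holds its last target. There are 200 camera calls.

## Task

Load the refill-kit tray by sliding things along the worktop, never lifting them: first push the flat roll of tape through the tray's open mouth all the way to the back wall of the narrow rear pocket, and only then push the tall white jar in behind it until it stops against the shoulders of the wide front bay. Keep the jar upright and leave everything else on the bench where it is.

Things in the scene. Friction and masses are not known exactly. Their poses are not given: they have to be found in the camera images.
- kit_tray: grey tray fixed to the worktop, walls 24 mm high, 10 thick, floor level with the worktop, no front wall or cover. Origin at worktop level on its middle line, at the inner end of the wide bay; +x points inward (to the back wall), z up. From -x: flared mouth, x=-105 (136 mm wide) to -78 mm; yellow front bay 90 mm wide, x=-78 to 0; 45 deg shoulders x=0 to 13; blue rear pocket
- pocket_end (a point): middle of the foot of the tray's back wall inside the blue rear pocket (tray x=92 mm). The pocket is 64 mm wide, tray x=13 to 92 mm. With the tape roll against the back wall its centre is at tray x=66 mm, y=0
- jar_place (a point): point at worktop level on the tray's middle line (tray x=-5 mm) where the jar's centre stands when the jar touches the shoulders; the jar is too wide for the rear pocket
- tape_roll: low roll of thread-seal tape lying flat, white rim and blue face, 52 mm diameter, 14 mm tall; slides on the worktop; origin at the centre of its underside, z up
- jar: tall jar with WHITE body and blue screw cap, standing: body 73 mm diameter up to 95 mm high, cap 66 mm diameter up to 122 mm, about 0.3 kg; origin at the centre of its underside, z up. Pushed low down (below about 35 mm) it slides; pushed high it may tip
- jar_blue: bystander: jar with BLUE body and blue cap, 73 mm diameter, 122 mm tall, loose; origin at the centre of its underside
- masking_tape: bystander: large beige roll of tape lying flat, 96 mm diameter, 25 mm tall, loose; origin at the centre of its underside
- stopwatch: bystander: grey stopwatch, 66x58x19 mm, loose; origin at the centre of its underside

How it is judged:
On the way, in this order (a step that is already met when the one before it is completed fails the run):
1. the tape roll lies at the back of the rear pocket (within 9 mm of touching the back wall) while the jar still stands outside the wide bay (x of tape_roll in the frame of kit_tray above 0.057 m and y of tape_roll in the frame of kit_tray between -0.012 and 0.012 m and height (world z) of tape_roll below 0.006 m and x of jar in the frame of kit_tray below -0.1 m), for 0.2 s.
2. the jar stands in the wide bay against the shoulders (within 10 mm) (x of jar in the frame of kit_tray above -0.015 m and y of jar in the frame of kit_tray between -0.013 and 0.013 m and height (world z) of each of jar, tape_roll below 0.006 m and angle between jar's own z axis and vertical below 0.06 rad and x of tape_roll in the frame of kit_tray above 0.057 m and y of tape_roll in the frame of kit_tray between -0.012 and 0.012 m), for 0.2 s.
At the end, for the whole second after the job is handed in: The tape roll lies flat in the rear pocket, centre within 9 mm of its place against the back wall and 12 mm of the middle line; the jar stands upright (within 0.06 rad) on the worktop in the wide bay, centre within 10 mm of its place against the shoulders and 13 mm of the middle line; both at rest (all of step 2 and linear speed of each of tape_roll, jar below 0.01 m/s); the robot touches nothing.
It fails at once if the tape roll or the jar is lifted (underside centre more than 25 mm above the worktop) (height (world z) of any of tape_roll, jar above 0.025 m).
It fails at once if the jar is tipped by more than 0.35 rad (angle between jar's own z axis and vertical above 0.35 rad).
It fails at once if a bystander is moved by more than 20 mm (distance of any of jar_blue, masking_tape, stopwatch from where it was at the start of the episode above 0.02 m).
It also fails if it takes over 72 s, if anything falls off the work surface, if the arm or the gripper's body presses on something with over 40 N, if the wrist force passes 120 N, or if a joint passes its speed limit or range.

## Working session

There is one attempt and no reset: what is moved stays moved. The work goes in short steps, each a Python script; the robot and the scene stay as the last script left them, time stands still between calls to the robot, and variables do not carry over. Pictures are saved under pics/ and viewed, at most 10 in all, crops included, and the job is handed in when it is done.

```bash
mkdir -p pics; python3 - <<'E'
from cell import bot, optics, telemetry
import cv2,numpy as np
for n in("scene","side"):
    im=optics.camera(n); cv2.imwrite(f"pics/{n}0.png",cv2.resize(im[:,:,::-1],(800,600),interpolation=cv2.INTER_CUBIC)); c=optics.calibration(n); print(n,np.round(c["mtx"],1).tolist(),np.round(c["extrinsics"],3).tolist())
print(telemetry.read_tool_rot(),telemetry.read_clock())
E
```

```text
scene [[384.5, 0.0, 254.3], [0.0, 384.5, 192.9], [0.0, 0.0, 1.0]] [[0.58, -0.814, -0.004, -0.29], [-0.593, -0.419, -0.688, 0.41], [0.558, 0.401, -0.726, 1.105], [0.0, 0.0, 0.0, 1.0]]
side [[410.0, 0.0, 259.5], [0.0, 410.0, 194.9], [0.0, 0.0, 1.0]] [[-0.825, -0.565, -0.0, 0.52], [-0.319, 0.467, -0.825, 0.183], [0.466, -0.681, -0.565, 1.391], [0.0, 0.0, 0.0, 1.0]]
[-1.91176241e-04  1.16633895e-01  9.93174671e-01 -7.56023629e-04] 0.1
```

View pics/scene0.png

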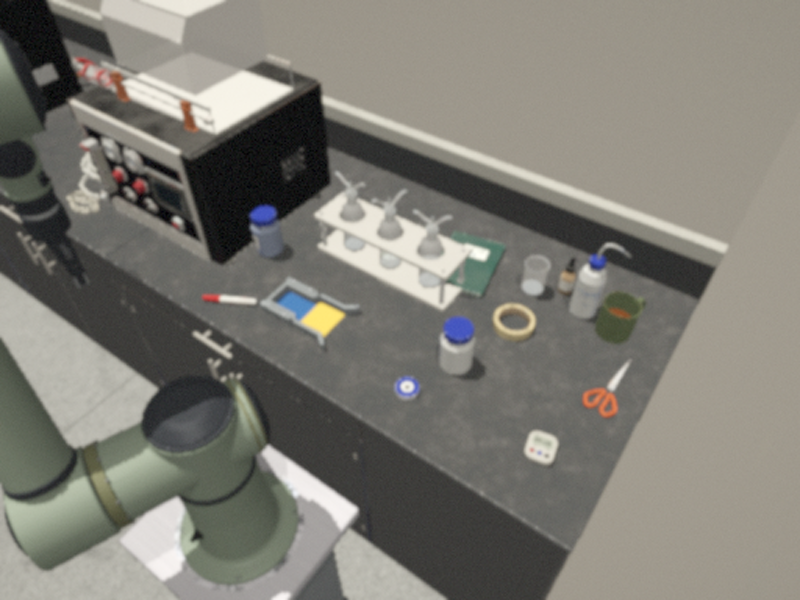

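View pics/side0.png

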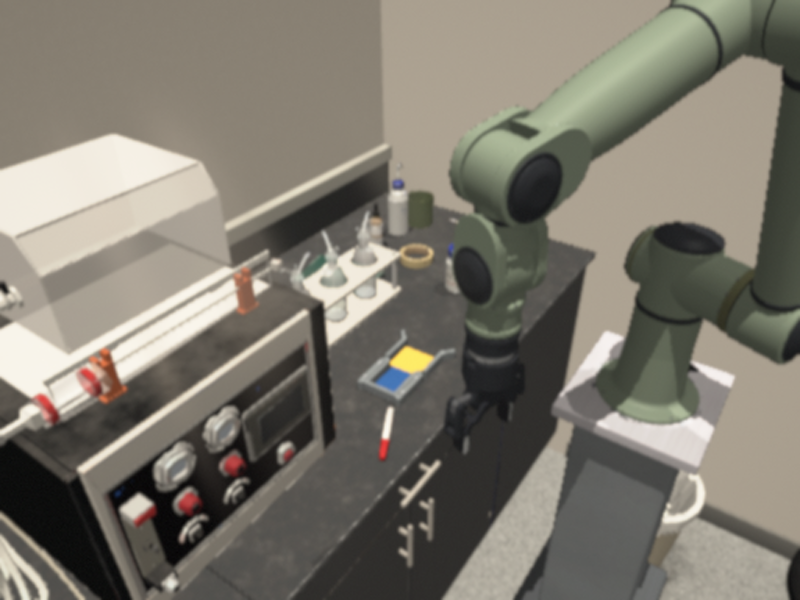

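The scene shows the tray at about (305,310) with its mouth to the right, the tape roll at (407,387), the jar foot at about (457,367), the masking tape at (514,322) and the stopwatch at (541,447). The side view shows the tray at (400,370), with the jar partly hidden by the arm.

```bash
cat > h.py <<'E'
from cell import bot, optics, telemetry
import cv2,numpy as np
from scipy.spatial.transform import Rotation as R
def R_(q): return R.from_quat(np.roll(q,-1)).as_matrix()
def hit(o,d,z): return o+d*(z-o[2])/d[2]
def fix(n,u,v,z=0,s=512/800):
    c=optics.calibration(n);E=c["extrinsics"];d=E[:3,:3].T@np.linalg.inv(c["mtx"])@[(u+.5)*s-.5,(v+.5)*s-.5,1]
    return hit(-E[:3,:3].T@E[:3,3],d,z)
def wcam(pos,q):
    c=optics.calibration("wrist");T=np.eye(4);T[:3,:3]=R_(q);T[:3,3]=pos
    return c["mtx"],T@np.array(c["hand_eye"])
def wpix(pos,q,u,v,z=0):
    K,T=wcam(pos,q);a=np.array([(u-K[0,2])/K[0,0],(v-K[1,2])/K[1,1]]);r=np.linalg.norm(a)
    d=np.r_[a/r*np.sin(r),np.cos(r)] if r>0 else np.array([0,0,1.])
    return hit(T[:3,3],T[:3,:3]@d,z)
def down(yaw): # tool z down; tool y along world angle yaw
    y=np.array([np.cos(yaw),np.sin(yaw),0]);z=np.array([0,0,-1.]);x=np.cross(y,z)
    return np.roll(R.from_matrix(np.c_[x,y,z]).as_quat(),1)
E
python3 - <<'E'
from h import *
np.set_printoptions(precision=4,suppress=True)
for n,u,v,z in [("tape",407,387,.014),("jarcap",459,328,.122),("jarfootfront",457,372,0),("bluejarcap",264,214,.122),("mask",514,322,.02),("stopw",541,447,.019),("traybackL",262,302,.024),("backR",287,282,.024),("mouthR",355,309,.024),("mouthL",322,342,.024),("pen",205,298,0),("rack",443,300,0),("edge",400,440,0)]: print(n,fix("scene",u,v,z))
print(R_(telemetry.read_tool_rot()));c=optics.calibration("wrist");print(c["mtx"],c["hand_eye"])
E
```

```text
tape [ 0.4215 -0.0807  0.014 ]
jarcap [ 0.546 -0.127  0.122]
jarfootfront [ 0.5277 -0.143   0.    ]
bluejarcap [0.5877 0.4819 0.122 ]
mask [ 0.7166 -0.1827  0.02  ]
stopw [ 0.4537 -0.382   0.019 ]
traybackL [0.4178 0.3459 0.024 ]
backR [0.504  0.3435 0.024 ]
mouthR [0.53  0.147 0.024]
mouthL [0.4058 0.1449 0.024 ]
pen [0.3595 0.4915 0.    ]
rack [0.6971 0.002  0.    ]
edge [ 0.3139 -0.1385  0.    ]
[[-0.9728  0.2317 -0.0006]
 [ 0.2317  0.9728 -0.0015]
 [ 0.0002 -0.0015 -1.    ]]
[[297.3186   0.     256.5818]
 [  0.     297.3186 193.2811]
 [  0.       0.       1.    ]] [[-0.0005 -0.9583 -0.2858  0.0736]
 [ 1.     -0.0006  0.0004  0.0007]
 [-0.0006 -0.2858  0.9583 -0.1414]
 [ 0.      0.      0.      1.    ]]
```

```bash
python3 - <<'E'
from h import *
np.set_printoptions(precision=4,suppress=True)
for i,(p) in enumerate([[.47,.26,.32],[.47,-.1,.36]]):
    bot.move_pose(p,down(np.pi/2)); bot.wait(.2)
    P=telemetry.read_position();q=telemetry.read_tool_rot();im=optics.camera("wrist")
    np.savez(f"w{i}.npz",P=P,q=q);print(P,telemetry.read_clock())
    cv2.imwrite(f"pics/w{i}.png",cv2.resize(im[:,:,::-1],(800,600),interpolation=cv2.INTER_CUBIC))
E
```

```text
[0.4695 0.2607 0.3198] 1.9917
[ 0.4702 -0.0991  0.3599] 3.6
```

View pics/w0.png

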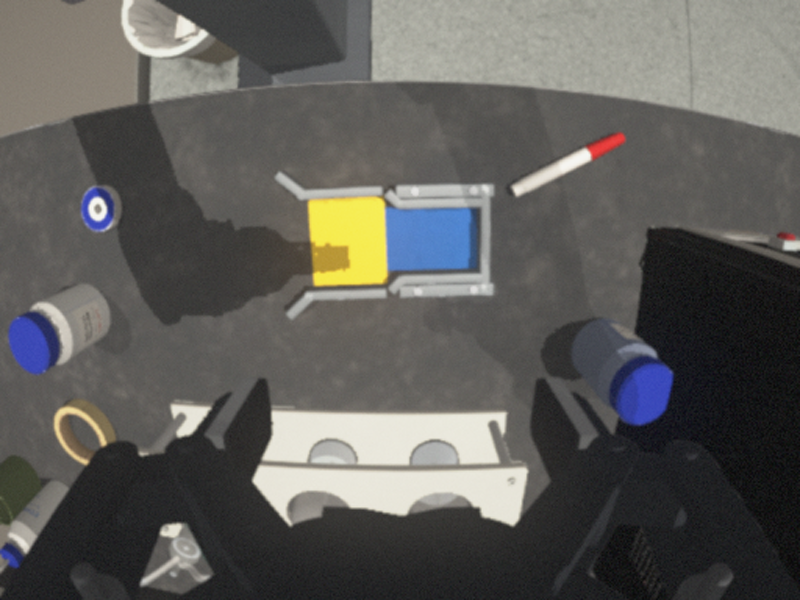

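View pics/w1.png

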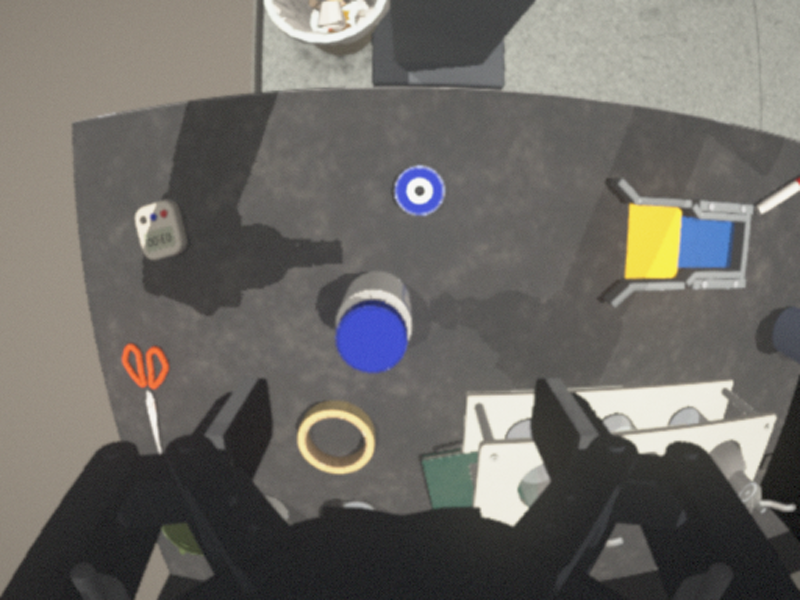

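w0 shows the yellow floor with corners at about (308,199), (385,197), (387,285) and (312,286), and the blue floor ending at about x=474, y 207–270. In w1 the tape centre is at (419,190), the jar cap centre at (372,338), and the jar's foot arc spans about (343–411, 272).

```bash
python3 - <<'E'
from h import *
np.set_printoptions(precision=4,suppress=True)
s=.64
def w(i,u,v,z=0):
    d=np.load(f"w{i}.npz");return wpix(d["P"],d["q"],(u+.5)*s-.5,(v+.5)*s-.5,z)
for n,i,u,v,z in [("yTL",0,308,199,0),("yTR",0,385,197,0),("yBR",0,387,285,0),("yBL",0,312,286,0),("blTR",0,474,207,0),("blBR",0,475,270,0),("backtopTR",0,493,186,.024),("backtopBR",0,493,294,.024),("lipT",0,277,176,.024),("lipB",0,290,317,.024),("tape",1,419.5,190,.014),("tape0",0,98.5,208.5,.014),
 ("cap",1,372,339,.122),("capL",1,335,339,.122),("capR",1,408,339,.122),("footTop",1,377,271,.09),("cap0",0,34,342,.122),("mask",1,336,437,.025),("maskT",1,337,400,.025),("stop",1,161,229,.019),("bluecap",0,641,390,.122)]: print(n,w(i,u,v,z))
E
```

```text
yTL [0.426  0.1685 0.    ]
yTR [0.4252 0.2457 0.    ]
yBR [0.5151 0.2473 0.    ]
yBL [0.5161 0.1692 0.    ]
blTR [0.4344 0.3344 0.    ]
blBR [0.499  0.3375 0.    ]
backtopTR [0.4118 0.3484 0.024 ]
backtopBR [0.5178 0.3527 0.024 ]
lipT [0.4012 0.1435 0.024 ]
lipB [0.5421 0.1494 0.024 ]
tape [ 0.4202 -0.0789  0.014 ]
tape0 [ 0.4205 -0.076   0.014 ]
cap [ 0.5435 -0.1235  0.122 ]
capL [ 0.5438 -0.1562  0.122 ]
capR [ 0.5435 -0.0919  0.122 ]
footTop [ 0.4899 -0.1199  0.09  ]
cap0 [ 0.5394 -0.1089  0.122 ]
mask [ 0.7101 -0.177   0.025 ]
maskT [ 0.6581 -0.1726  0.025 ]
stop [ 0.4536 -0.3724  0.019 ]
bluecap [0.5801 0.4792 0.122 ]
```

```bash
cat >> h.py <<'E'
O=np.array([.470,.2465]);ex=np.array([-.03,1.]);ex/=np.linalg.norm(ex);ey=np.array([-ex[1],ex[0]])
def tray(x,y=0): return O+x*ex+y*ey
def totray(p): d=np.array(p)[:2]-O; return np.array([d@ex,d@ey])
def pose(phi,tilt=0,flip=1): # fingers lean forward along phi; flip=1: tool x forward
    f=np.array([np.cos(phi),np.sin(phi),0]);k=np.array([0,0,1.])
    z=np.sin(tilt)*f-np.cos(tilt)*k; x=flip*(np.cos(tilt)*f+np.sin(tilt)*k)
    return np.roll(R.from_matrix(np.c_[x,np.cross(z,x),z]).as_quat(),1)
ang=lambda v: np.arctan2(v[1],v[0])
E
python3 - <<'E'
from h import *
np.set_printoptions(precision=3,suppress=True)
tape=np.array([.4203,-.078]);jar=np.array([.5445,-.125]);A=tray(-.14);B=tray(-.16)
for n,s,m,e,z,off,end in [("tape",tape,A,None,.004,.035,.066),("jar",jar,B,None,.013,.04,-.005)]:
  for t in ([0] if n=="tape" else [.6,.7,.8]):
    for fl in (1,-1):
      u=m-s;u/=np.linalg.norm(u);a=ang(u);b=ang(ex)
      for p,ph in [(s-u*(off+.025),a),(m-u*off,a),(m-ex*off,b),(tray(end-off),b)]:
        print(n,t,fl,p,bot.solve_ik([*p,z],pose(ph,t,fl)))
E
```

```text
tape 0 1 [ 0.403 -0.136] [-0.498  0.422 -0.78   0.369  0.     1.357]
tape 0 1 [0.464 0.073] [-0.001  0.478 -0.667  0.426  0.     1.854]
tape 0 1 [0.475 0.072] [-0.004  0.491 -0.64   0.44   0.     1.537]
tape 0 1 [0.469 0.277] [ 0.399  0.574 -0.469  0.528  0.     1.94 ]
tape 0 -1 [ 0.403 -0.136] [-0.498  0.422 -0.78   0.369  0.    -1.785]
tape 0 -1 [0.464 0.073] [-0.001  0.478 -0.667  0.426  0.    -1.288]
tape 0 -1 [0.475 0.072] [-0.004  0.491 -0.64   0.44   0.    -1.605]
tape 0 -1 [0.469 0.277] [ 0.399  0.574 -0.469  0.528  0.    -1.202]
jar 0.6 1 [ 0.565 -0.187] [-0.618  0.979  0.221  1.317  0.341  0.546]
jar 0.6 1 [0.487 0.049] [-0.342  0.725 -0.343  0.9    0.462  0.816]
jar 0.6 1 [0.476 0.047] [-0.402  0.635 -0.536  0.679  0.538  1.061]
jar 0.6 1 [0.471 0.202] [-0.092  0.581 -0.647  0.426  0.595  1.424]
jar 0.6 -1 [ 0.565 -0.187] [-0.618  0.979  0.221  1.317  0.341 -2.596]
jar 0.6 -1 [0.487 0.049] [-0.342  0.725 -0.343  0.9    0.462 -2.325]
jar 0.6 -1 [0.476 0.047] [-0.402  0.635 -0.536  0.679  0.538 -2.081]
jar 0.6 -1 [0.471 0.202] [-0.092  0.581 -0.647  0.426  0.595 -1.718]
jar 
[... 399 characters left out ...]
18 -2.398]
jar 0.7 -1 [0.476 0.047] [-0.446  0.692 -0.495  0.751  0.61  -2.164]
jar 0.7 -1 [0.471 0.202] [-0.142  0.624 -0.636  0.454  0.688 -1.794]
jar 0.8 1 [ 0.565 -0.187] [-0.655  1.144  0.449  1.581  0.415  0.443]
jar 0.8 1 [0.487 0.049] [-0.405  0.858 -0.217  1.094  0.568  0.668]
jar 0.8 1 [0.476 0.047] [-0.485  0.756 -0.449  0.835  0.674  0.889]
jar 0.8 1 [0.471 0.202] [-0.188  0.677 -0.616  0.497  0.776  1.262]
jar 0.8 -1 [ 0.565 -0.187] [-0.655  1.144  0.449  1.581  0.415 -2.699]
jar 0.8 -1 [0.487 0.049] [-0.405  0.858 -0.217  1.094  0.568 -2.474]
jar 0.8 -1 [0.476 0.047] [-0.485  0.756 -0.449  0.835  0.674 -2.253]
jar 0.8 -1 [0.471 0.202] [-0.188  0.677 -0.616  0.497  0.776 -1.879]
```

```bash
python3 - <<'E'
from h import *
np.set_printoptions(precision=4,suppress=True)
tape=np.array([.4203,-.078]);m=tray(-.14);off=.035;z=.004
u=m-tape;u/=np.linalg.norm(u);a=ang(u);b=ang(ex)
bot.set_gripper(.26)
s=tape-u*(off+.025)
bot.move_pose([*s,.12],pose(a));print(bot.move_linear([*s,z],.12,until_force=10),telemetry.read_position())
bot.move_linear([*(m-u*off),z],.08)
bot.move_linear([*(m-ex*off),z],.05,rotation=pose(b))
bot.wait(.1);print(telemetry.read_position(),telemetry.read_ft_force(),telemetry.read_gripper_width(),telemetry.read_clock())
im=optics.camera("wrist");cv2.imwrite("pics/w2.png",im[:,:,::-1])
E
```

```text
False [ 0.404  -0.1358  0.0045]
[0.4748 0.0716 0.0039] [0.143  0.6425 0.1746] 0.25620735908723546 10.2917
```

View pics/w2.png

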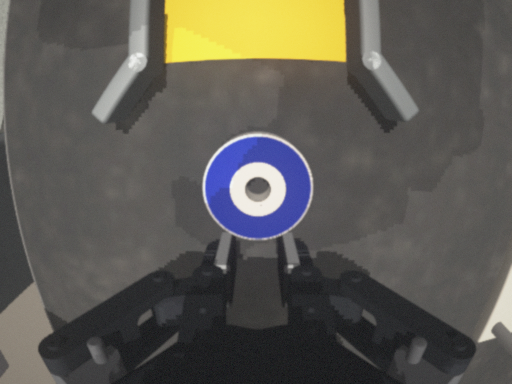

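The tape sits squarely in the cradle at (258,188), in line with the tray's middle (yellow floor from 165 to 346). I'll push it in.

```bash
python3 - <<'E'
from h import *
np.set_printoptions(precision=4,suppress=True)
z=.004
P=telemetry.read_position();q=telemetry.read_tool_rot()
t=wpix(P,q,258,188,.014);off=(totray(t)-totray(P))[0];print("tape",totray(t),"off",off)
for u in (165,346): print(totray(wpix(P,q,u,62,0)))
bot.move_linear([*tray(.03-.02),z],.08)
print(bot.move_linear([*tray(.066-off+.008),z],.03,until_force=10),totray(telemetry.read_position()),telemetry.read_ft_force())
im=optics.camera("wrist");P=telemetry.read_position();q=telemetry.read_tool_rot();np.savez("w3.npz",P=P,q=q);cv2.imwrite("pics/w3.png",im[:,:,::-1]);print(telemetry.read_clock())
E
```

```text
tape [-0.1379  0.0003] off 0.03706453973868537
[-0.0769  0.0461]
[-0.0772 -0.0433]
True [0.0308 0.0001] [ 1.6322 -1.9752  1.8174]
13.6
```

View pics/w3.png

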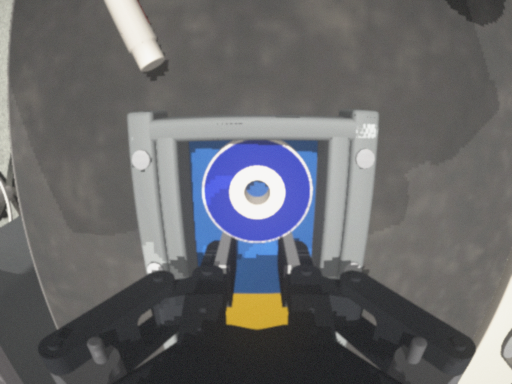

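The tape's rim (y≈140) touches the back wall and it sits centred in the pocket. Next is the jar.

```bash
python3 - <<'E'
from h import *
np.set_printoptions(precision=4,suppress=True)
P=telemetry.read_position()
bot.move_linear([*tray(.01),.005],.1);bot.move_linear([*tray(.0),.23],.25)
jar=np.array([.5445,-.125]);m=tray(-.16);off=.04;z=.014;t=.7
u=m-jar;u/=np.linalg.norm(u);a=ang(u)
bot.set_gripper(.45)
s=jar-u*(off+.03)
bot.move_pose([*s,.22],pose(a,t));print(bot.move_linear([*s,z],.12,until_force=8),telemetry.read_position())
bot.move_linear([*(jar-u*(off-.02)),z],.05)
bot.wait(.1);print(telemetry.read_position(),telemetry.read_ft_force(),telemetry.read_clock())
im=optics.camera("wrist");im2=optics.camera("scene")[180:260,220:330];np.savez("w4.npz",P=telemetry.read_position(),q=telemetry.read_tool_rot())
cv2.imwrite("pics/w4.png",np.vstack([im,cv2.resize(im2,(264,192))[:, :].repeat(1,0) if 0 else np.pad(cv2.resize(im2,(264,192)),((0,0),(0,248),(0,0)))])[:,:,::-1])
E
```

```text
False [ 0.5668 -0.1917  0.0147]
[ 0.5507 -0.1441  0.0139] [-0.2921 -0.3527 -0.0099] 20.1083
```

View pics/w4.png

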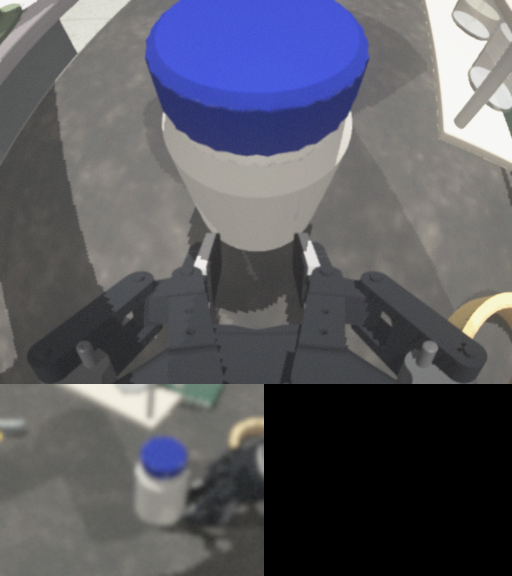

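The jar is upright and centred between the fingertips (gap 218–300, jar centre about 257). I'll keep pushing.

```bash
python3 - <<'E'
from h import *
np.set_printoptions(precision=4,suppress=True)
m=tray(-.16);off=.04;z=.014;t=.7
u=m-np.array([.5445,-.125]);u/=np.linalg.norm(u);b=ang(ex)
print(bot.move_linear([*(m-u*off),z],.07,until_force=20))
print(bot.move_linear([*(m-ex*off),z],.04,rotation=pose(b,t),until_force=20))
bot.wait(.1);print(totray(telemetry.read_position()),telemetry.read_ft_force(),telemetry.read_clock())
im=optics.camera("wrist");im2=cv2.resize(optics.camera("scene")[160:256,130:330],(512,246))
cv2.imwrite("pics/w5.png",np.vstack([im[:340],im2])[:,:,::-1])
E
```

```text
False
False
[-0.2002 -0.0012] [-1.1706  0.5976 -0.3903] 23.8
```

View pics/w5.png

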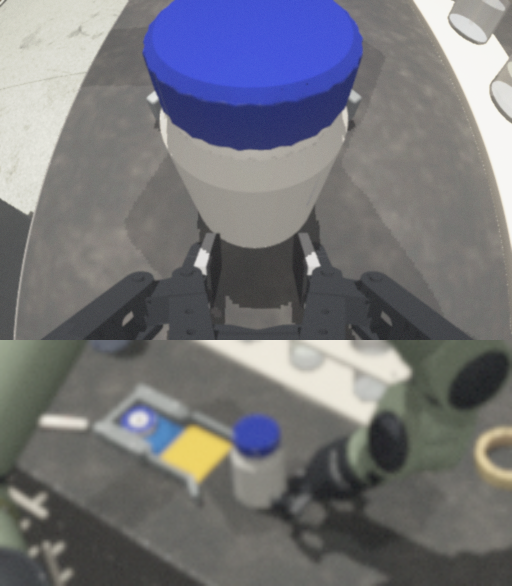

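The jar is still upright in the cradle, just outside the mouth and in line, with tray lips visible on both sides at about (153,98) and (355,97). I'll push it to the shoulders.

```bash
python3 - <<'E'
from h import *
np.set_printoptions(precision=4,suppress=True)
z=.014
print(bot.move_linear([*tray(-.075),z],.07,until_force=20),totray(telemetry.read_position()))
print(bot.move_linear([*tray(-.036),z],.025,until_force=9),totray(telemetry.read_position()),telemetry.read_ft_force())
bot.wait(.3)
bot.move_linear([*tray(-.13),.02],.06);P=telemetry.read_position();bot.move_linear([*tray(-.2),.25],.2)
bot.move_pose([*tray(-.12),.34],pose(ang(ex)));bot.wait(.3)
P=telemetry.read_position();q=telemetry.read_tool_rot();im=optics.camera("wrist");np.savez("w6.npz",P=P,q=q)
im2=cv2.resize(optics.camera("scene")[160:250,130:260],(300,208))
cv2.imwrite("pics/w6.png",np.vstack([im,np.pad(im2,((0,0),(0,212),(0,0)))])[:,:,::-1]);print(telemetry.read_clock())
E
```

```text
False [-0.0751 -0.    ]
True [-0.0434  0.0006] [-0.7012 -3.8033  3.1864]
31.3417
```

View pics/w6.png

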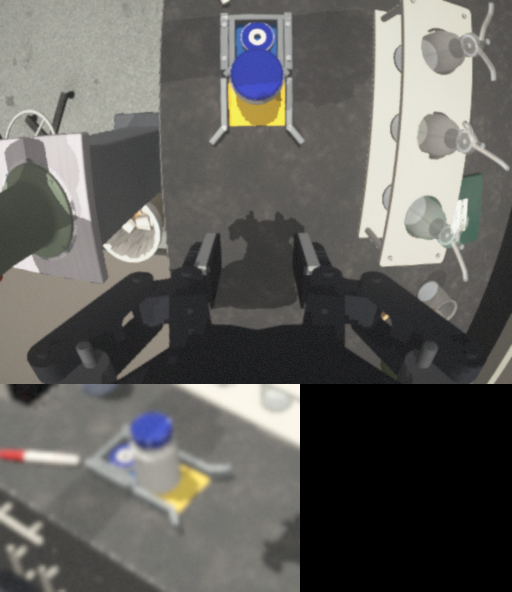

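The cap centre is at (257,75) and the tape at (258,37), so both are in place. I'll check the numbers against the limits and then hand in.

```bash
python3 - <<'E'
from h import *
np.set_printoptions(precision=4,suppress=True)
d=np.load("w6.npz")
j=totray(wpix(d["P"],d["q"],257,75,.122));t=totray(wpix(d["P"],d["q"],258,37,.014));print(j,t)
print("ytop",[totray(wpix(d["P"],d["q"],u,126,0)) for u in (228,286)])
if j[0]>-.013 and t[0]>.058 and abs(j[1])<.011: print(bot.close_job())
E
```

```text
[-0.0089  0.0005] [ 0.0643 -0.001 ]
ytop [array([-0.0777,  0.0477]), array([-0.078 , -0.0456])]
the job is handed in; nothing more can be done
None
```

I handed the job in at about 31 s: the tape roll is at the back of the rear pocket (tray x≈64 mm) and the jar stands upright against the shoulders (tray x≈−9 mm), both within about 1 mm of the middle line by the last image. I didn't re-measure the bystanders, and the hand-in call returned no verdict.

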